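# Refit the heater's dial knob and set it to its mark

### The job

The fan heater lying on its back has lost the knob of one of its two dials. Pick up the loose black knob, line up its flat-sided socket with the flat on the bare shaft and push it fully home; only then, using the fitted knob, turn the shaft until the knob's nose points at the bar mark on that dial's plate. Let go of it there, and do not knock over the spray can or the tumbler.

Things in the scene. Friction and masses are not known exactly. Their poses are not given: they have to be found in the camera images.
- knob_center (a point): Centre of the loose black knob (70 g), on its axis (z up), 29 mm above its underside. It stands upright, socket down. A round skirt 68 mm wide, 24 mm high; on it a grip bar 64 mm long (along x), 18 mm thick (along y), reaching from 24 to 58 mm above the underside. At +x a pointed nose 16 mm high (8 to 24 mm up) sticks out of the skirt, its tip 48 mm from the axis.
- knob_socket (a point): Centre of the mouth of the knob's socket, in its underside; axes as knob_center. The blind socket is 21 mm deep and D-shaped: round, 28.4 mm across, with one flat 8.1 mm from the axis on the nose (+x) side. It has about 1.2 mm clearance all round on the shaft (about 0.1 rad of play in turning).
- spindle_top (a point): Centre of the top of the bare upright dark steel shaft (z up). D-shaped: 26 mm across, one flat 7 mm from the axis; x points out of the flat. 21 mm long above its shoulder, the top 3.5 mm drawn in by 2 mm as a lead-in. The knob goes on only with its nose on the flat's side (knob x along this x). Home: knob_center is 8 mm above this point; if not lined up the knob rests 21 mm higher.
- spindle_seat (a point): Centre of the round white shoulder, 36 mm across, at the foot of the shaft, on which the underside of a fully home knob rests; 21 mm below spindle_top and 6 mm above the heater's face. Axes as spindle_top.
- heater: White fan heater lying on its back, fixed, 220 (x) x 320 (y) x 100 mm; origin at the centre of its underside on the table, z up. Its near half carries two dials at x = -40, y = +70 and -70 mm: one has the bare shaft, the other still has its knob, of the same shape as the loose one (top 64 mm above the face). Which is which varies.
- spindle (a joint): Turn of the shaft about its upright axis, rad, growing anticlockwise from above; 0 when the flat faces the bar mark. It can turn from -0.8 to 2.4 with steady friction of about 0.06 N m, and stays where it is left; there is no stop at the mark.
- dial_mark (a point): Centre of the bar mark (18 mm long, 7 mm wide, raised 2 mm, pointing along the radius) on the round plate, 136 mm across, of the dial with the bare shaft; 58 mm from the shaft's axis; x points outward from the axis through the mark. The plate's other marks are small round pips. The mark is on the side away from the robot.
- tumbler_center (a point): Middle (50 mm up) of a white open tumbler, 72 mm across, 100 mm high, standing on the table; not part of the job.
- spray_center (a point): Middle (85 mm up) of a dark metal spray can, 58 mm across, 170 mm high, standing on the table; not part of the job.
Mind the look-alikes: they are no part of the job. What is shaped like the part that bears knob_center but orange is not meant.

How it is judged:
By the outcome, as a careful person would: the job done as asked, in the order asked, and still so for the second after the job is handed in, with the robot touching nothing.
It also fails if it takes over 48 s, if anything falls off the work surface, if the arm or the gripper's body presses on something with over 40 N, if the wrist force passes 120 N, or if a joint passes its speed limit or range.

### The arm

A 6-joint arm with a two-finger parallel gripper is mounted at the origin on the work surface. World frame = base frame: x ahead of the robot, y to its left, z up, the work surface at z = 0. Lengths are in mm, angles in rad, forces in N, time in s.
With the tool pointing down it reaches from about 300 to 875 mm from the base axis. Payload 6.4 kg.
Tool frame: the origin (TCP) lies where the fingers leave the gripper's body, on its centre line; the fingertips stand 64 mm ahead of it and the grasp point (between the pads) lies 45 mm ahead of it; z points along the fingers, y is the direction in which the jaws open and shut (so a half turn about z gives the same grasp; the last joint's range is limited). The gripper opens to 88 mm and grips with 3 to 60 N. Pads are 18 mm wide; open, the fingers measure 123 mm over their backs; the gripper's body (75 mm by 187 mm) begins 45 mm behind the grasp point.
Start: joints at [-1.322, 0.181, 1.607, -0, 1.354, -0.206], TCP at [252.605, -516.558, 302.714] pointing down, gripper open.
Joint ranges: [-2.99, 2.99], [-0.89, 2.07], [0.3, 2.58], [-1.14, 4.28], [0, 2.63], [-3.12, 3.12]. Speed limits (rad/s): [2.57, 2.57, 3.01, 3.14, 3.14, 3.14].

### API

Orientations are given as a unit quaternion [x, y, z, w].
In Python, from cell import * gives the robot as it stands. The module is installed in compiled form; this text tells all that it offers.
- The arm moves only by the tool servo_tool, never from a script. Its arguments are lists of equal length, an entry for each row: "dp": the shift along the tool's x, y, z in mm, a list of three; "delta_rot": the turn, a rotation vector about the tool's x, y, z in rad, a list of three; "jaw": the closure, from -1 (fully open) to 1 (shut). In form: {"dp": [[tx, ty, tz], ...], "delta_rot": [[wx, wy, wz], ...], "jaw": [jaw, ...]}. A call has 1 to 20 rows; each row shifts and turns the commanded pose from where the row before left it, along the tool's axes as they then stand; what a row does not reach is not made up. A row lasts 1/10 s, in which the tool goes at most 50 mm and 8.59 degrees, less where a joint would pass 70% of its speed; a pose out of reach is approached as far as the arm can. A call with a gripper value outside its range is refused whole. The fingers move at their own pace and stop on an object; the grip force is fixed at half the most. Time passes only in rows, so rows that do not move let the fingers close. It gives the time, the measured TCP pose, the force and the opening at its end, in the units of the state.
- observe(): the state, without advancing time (a new reading comes with each control period).
- get_image(name): name is "side" or "top"; returns a dict with "frame" (480x640x3 uint8, red, green, blue), "fx", "fy", "cx", "cy" (pixels), "D" ([k1, k2, p1, p2, k3] as OpenCV has them; the pictures are not rectified), "rvec" (rotation vector, rad) and "tvec" (3), from world to camera coordinates, as OpenCV has them. Camera axes: x right, y down, z forward; pixel columns grow to the right and rows downward; lengths in mm; the calibration is good to about 2 mm. A picture is of the moment at which its call begins. There is no depth.
- close_job(): hands the job in, once; it reports no verdict.
Trained networks look in the newest picture that a camera, given by its name, has taken for a name from the list of things; names that differ only in an ending like _2 or _b are one class to them, and where a whole thing is asked for, a point or a joint stands for the part that bears it (a point fixed in the world has none). Each returns a list of dicts, best first, with "conf" (0 to 1); they miss things now and then, are a little off and sometimes report something else, mostly with a low value. They report only what shows in the picture. A call takes as long as a camera call. They do not tell look-alikes from the thing itself.
- boxes_of(name, camera): "extent" ([left, top, right, bottom] as shares, 0 to 1, of the picture: columns of its width, rows of its height, round what is visible of it).
- cut_out(name, camera): "mask" (480x640 bool, what is visible of it) and "extent" ([left, top, right, bottom] as shares, 0 to 1, of the picture: columns of its width, rows of its height, round what is visible of it).
The state is a dict: "time": time; "joint_pos": joint angles; "dq": joint speeds; "joint_efforts": joint torques, N m; "tool_pos": TCP position; "orientation": TCP orientation; "wrist_force": force on the tool from outside, world axes, zero at the start; "ft_torque": the same for the moment, N m; "opening": finger opening in mm.
Only numpy, scipy, OpenCV 4.12 (cv2) and the standard library are available. Lean on these libraries where they do the work, as an engineer would, in place of code of your own. Each camera call takes 0.05 s, during which the arm holds its last target.

## Working session

There is one attempt and no reset: what is moved stays moved. The work goes in short steps, Python scripts to look and compute and a tool call to move; the robot and the scene stay as the last step left them, time stands still between calls to the robot, and variables do not carry over. Pictures are saved under pics/ and viewed, and the job is handed in when it is done.

Besides the shell and the picture viewer there is one more tool, called after "Request:" by a JSON object that holds its "method" and its "body", one argument or row to a line. servo_tool: Moves the arm, as the interface text tells. Its arguments: {"type":"object","properties":{"dp":{"type":"array"},"delta_rot":{"type":"array"},"jaw":{"type":"array"}},"required":["dp","delta_rot","jaw"]}

```bash
mkdir -p pics; python3 - <<'E'
from cell import *
import cv2,json
s=observe();print(s)
for n in("side","top"):
    d=get_image(n);cv2.imwrite(f"pics/{n}0.png",d["frame"][:,:,::-1]);print({k:v for k,v in d.items() if k!="frame"})
    for t in ("knob_center","spindle_top","spindle_seat","heater","dial_mark","tumbler_center","spray_center"):
        try: print(n,t,[(round(b["conf"],2),[round(e*w) for e,w in zip(b["extent"],(640,480,640,480))]) for b in boxes_of(t,n)])
        except Exception as e: print(t,e)
E
```

```text
{'time': 0.0, 'joint_pos': array([-1.32229681e+00,  1.81511357e-01,  1.60799211e+00, -4.15680831e-06,
        1.35380487e+00, -2.06297461e-01]), 'dq': array([-1.39151531e-03,  6.50659049e-04, -6.84634330e-04,  5.53199901e-04,
        3.86443281e-05,  7.32648023e-04]), 'joint_efforts': array([-1.06623320e-03, -4.33871162e+01, -3.41846144e+01,  7.03169242e-02,
        3.88136704e-02, -1.27385583e-04]), 'tool_pos': array([ 252.49554439, -516.12365667,  301.83442243]), 'orientation': array([ 9.74255726e-01,  2.25444104e-01, -2.01287993e-05, -8.57606677e-04]), 'wrist_force': array([-0.36063748, -0.50771713,  0.3116628 ]), 'ft_torque': array([-0.05624137,  0.01834655,  0.04656555]), 'opening': 88.46661885260312}
{'fx': 445.6561991634809, 'fy': 445.6561991634809, 'cx': 316.83943760136833, 'cy': 235.5004096923724, 'D': array([0.03533178, 0.        , 0.        , 0.        , 0.        ]), 'rvec': array([ 0.37945827, -2.62425226,  1.42980157]), 'tvec': array([530.81055898,  93.95960428, 775.63575866])}
side knob_center [(0.97, [359, 322, 412, 385]), (0.87, [276, 295, 332, 345])]
side spindle_to
[... 313 characters left out ...]
38322335581, 'fy': 456.9138322335581, 'cx': 317.49383656254867, 'cy': 237.59266132852076, 'D': array([-0.09875782,  0.        ,  0.        ,  0.        ,  0.        ]), 'rvec': array([ 2.14523721, -2.10569855,  0.09189233]), 'tvec': array([144.38188454, 526.79882476, 739.75034005])}
top knob_center [(0.74, [245, 232, 285, 275]), (0.56, [223, 308, 264, 347])]
top spindle_top [(0.73, [244, 229, 287, 277]), (0.65, [440, 222, 463, 250])]
top spindle_seat [(0.81, [440, 228, 460, 247]), (0.42, [150, 120, 213, 182])]
top heater [(0.93, [386, 149, 594, 288])]
top dial_mark [(0.94, [409, 194, 495, 281])]
top tumbler_center [(0.86, [234, 134, 282, 186])]
top spray_center [(0.97, [147, 118, 212, 182])]
```

View pics/side0.png

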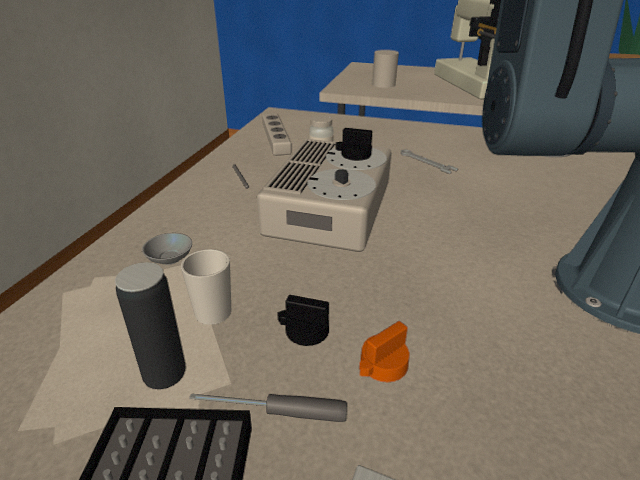

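View pics/top0.png

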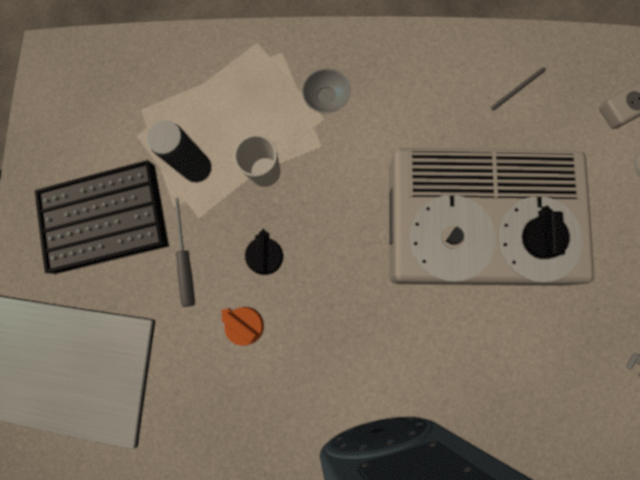

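```bash
python3 - <<'E'
import cv2
a=cv2.imread("pics/top0.png")
cv2.imwrite("pics/top0_knob.png",cv2.resize(a[210:360,205:305],None,fx=5.5,fy=4,interpolation=2)[:600])
cv2.imwrite("pics/top0_dial.png",cv2.resize(a[185:290,400:505],None,fx=5.5,fy=5.5,interpolation=2))
a=cv2.imread("pics/side0.png")
cv2.imwrite("pics/side0_dial.png",cv2.resize(a[130:260,250:410],None,fx=4.5,fy=4.5,interpolation=2))
E
```

```text
(no output)
```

View pics/top0_knob.png

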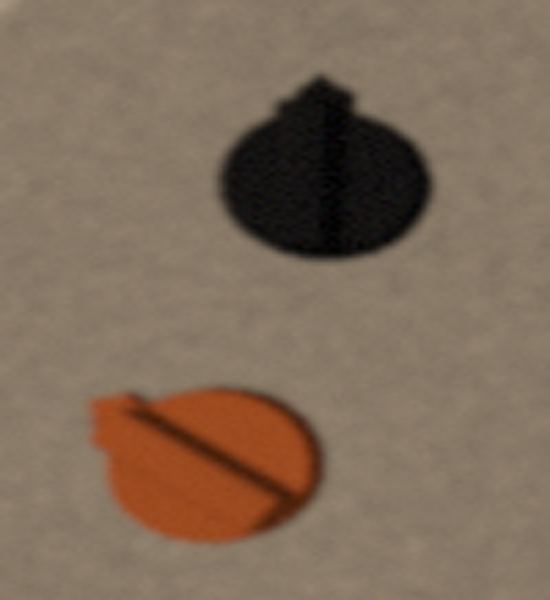

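View pics/top0_dial.png

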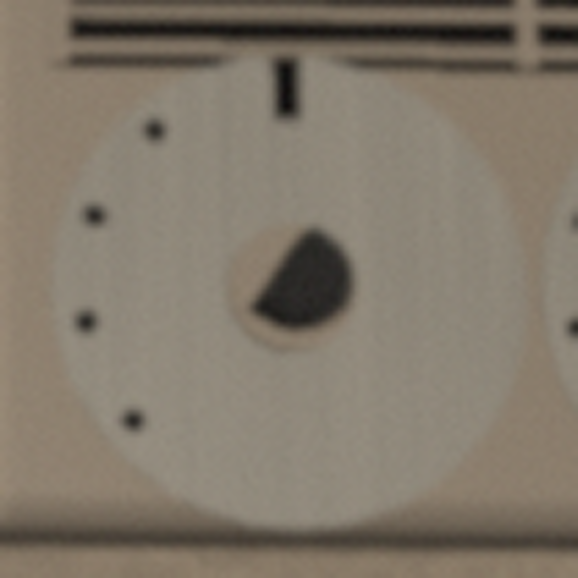

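View pics/side0_dial.png

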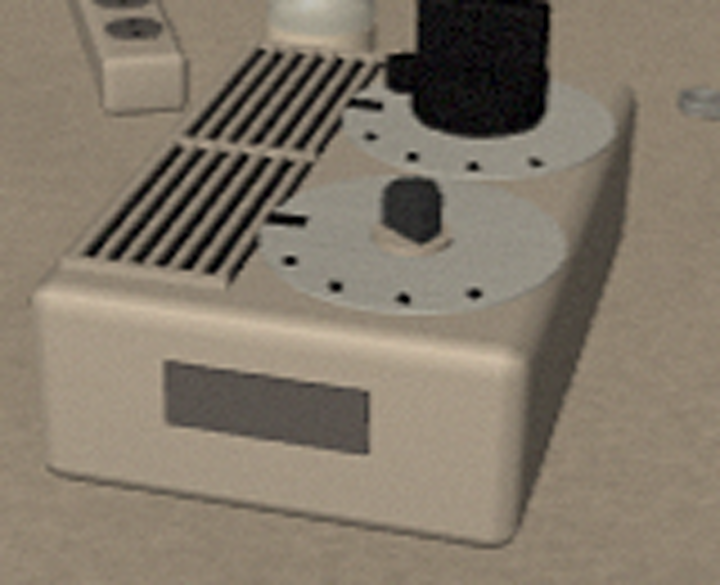

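```bash
cat > h.py <<'E'
import numpy as np,cv2
from scipy.spatial.transform import Rotation as R
def cam(d):
    K=np.array([[d["fx"],0,d["cx"]],[0,d["fy"],d["cy"]],[0,0,1]]);return K,d["D"],d["rvec"],d["tvec"]
def proj(d,P):
    K,D,r,t=cam(d);return cv2.projectPoints(np.array(P,float).reshape(-1,1,3),r,t,K,D)[0].reshape(-1,2)
def ray(d,px,z):
    K,D,r,t=cam(d);u=cv2.undistortPoints(np.array(px,float).reshape(-1,1,2),K,D).reshape(-1,2)
    Rm=cv2.Rodrigues(r)[0];C=-Rm.T@t
    v=np.c_[u,np.ones(len(u))]@Rm
    return C+v*((z-C[2])/v[:,2])[:,None]
E
python3 - <<'E'
from cell import *
from h import *
d=get_image("top"); s=get_image("side")
print("cam",[-cv2.Rodrigues(x["rvec"])[0].T@x["tvec"] for x in(d,s)])
print("axes top px", proj(d,[[500,0,0],[600,0,0],[500,100,0]]))
print("shaft z127",ray(d,[[453,236]],127))
print("knob 58",ray(d,[[264,250]],58), "skirt", ray(d,[[264,256]],24))
print("heater corners z100",ray(d,[[401,150],[583,152],[590,281],[396,281]],100))
E
```

```text
cam [array([417.11198542, 112.94318653, 811.69891227]), array([345.05575902, 725.75052443, 496.40889026])]
axes top px [[405.01368035 255.41099992]
 [404.73294767 200.29391477]
 [348.68170295 254.51402691]]
shaft z127 [[517.49784432 -54.78193077 127.        ]]
knob 58 [[499.24284338 242.37718995  58.        ]] skirt [[492.41311806 247.81948551  24.        ]]
heater corners z100 [[ 660.50151638   19.15845728  100.        ]
 [ 663.50400598 -280.37992241  100.        ]
 [ 453.49997688 -278.22365527  100.        ]
 [ 449.80023053   27.90119791  100.        ]]
```

```bash
cat >> h.py <<'E'
from scipy.optimize import minimize
a=np.linspace(0,2*np.pi,40,endpoint=False)
def prism(xy,z0,z1):
    xy=np.array(xy);return np.r_[np.c_[xy,np.full(len(xy),z0)],np.c_[xy,np.full(len(xy),z1)]]
circ=lambda r:np.c_[r*np.cos(a),r*np.sin(a)]
KNOB=[prism(circ(34),0,24),prism([[32,9],[32,-9],[-32,9],[-32,-9]],24,58),prism([[25,11],[25,-11],[38,11],[38,-11],[48,0]],8,24)]
def dshape(r,f):
    c=circ(r);c[:,0]=np.minimum(c[:,0],f);return c
SHAFT=[np.r_[prism(dshape(13,7),0,17.5),prism(dshape(11,5),17.5,21)]]
S=4
def render(d,parts,x,y,z,yaw,win):
    x0,y0,x1,y1=win;m=np.zeros(((y1-y0)*S,(x1-x0)*S),np.uint8)
    Rz=R.from_euler('z',yaw).as_matrix()
    for p in parts:
        q=proj(d,p@Rz.T+[x,y,z]);q=(q-[x0,y0]+0.5)*S-0.5
        cv2.fillConvexPoly(m,cv2.convexHull(np.round(q*16).astype(np.int32)),255,shift=4)
    return cv2.resize(m,None,fx=1/S,fy=1/S,interpolation=cv2.INTER_AREA)/255.
def soft(d,win,lo,hi):
    x0,y0,x1,y1=win;g=d["frame"][y0:y1,x0:x1].max(2).astype(float)
    return np.clip((hi-g)/(hi-lo),0,1)
def fit(ims,parts,z,p0,steps,valid=None):
    # ims list of (d,win,target)
    def c(p):
        return sum(((render(d,parts,p[0],p[1],z,p[2],w)-t)**2).sum() for d,w,t in ims)
    best=None
    s=np.array(steps,float);simp=np.r_[[p0],[np.array(p0)+np.eye(3)[i]*s[i] for i in range(3)]]
    r=minimize(c,p0,method="Nelder-Mead",options=dict(initial_simplex=simp,xatol=.02,fatol=.01,maxiter=400))
    return r.x,r.fun
E
python3 - <<'E'
from cell import *
from h import *
T=get_image("top");Sd=get_image("side")
wt=(235,222,295,285);ws=(265,285,342,355)
tt=soft(T,wt,30,95);ts=soft(Sd,ws,25,90)
cv2.imwrite("pics/t.png",np.hstack([cv2.resize(x*255,(350,350)) for x in(tt,ts)]))
for nm,ims in(("top",[(T,wt,tt)]),("side",[(Sd,ws,ts)]),("both",[(T,wt,tt),(Sd,ws,ts)])):
    p,f=fit(ims,KNOB,0,[494,246,0.05],[6,6,.2]);print("knob",nm,p,f)
    for d,w,t in ims: print("resid",((render(d,KNOB,p[0],p[1],0,p[2],w)-t)**2).sum(),t.sum())
wt=(440,224,466,250);ws=(328,165,356,190)
tt=soft(T,wt,55,135);ts=soft(Sd,ws,60,140)
print(T["frame"][wt[1]:wt[3]:2,wt[0]:wt[2]:2].max(2)); print(Sd["frame"][ws[1]:ws[3]:2,ws[0]:ws[2]:2].max(2))
for nm,ims in(("top",[(T,wt,tt)]),("side",[(Sd,ws,ts)]),("both",[(T,wt,tt),(Sd,ws,ts)])):
    p,f=fit(ims,SHAFT,106,[517,-55,.75],[5,5,.3]);print("shaft",nm,p,f)
# plate via ring radius? segment grey plates
hsv=cv2.cvtColor(T["frame"],cv2.COLOR_RGB2HSV)
print(hsv[255,425:500:15],hsv[262,400],hsv[190,460])
E
```

```text
knob top [4.94450023e+02 2.49526737e+02 5.88682041e-02] 107.91543598388421
resid 107.91543598388421 1169.1538461538462
knob side [ 4.96945110e+02  2.48344028e+02 -3.64244889e-02] 108.24102536803096
resid 108.24102536803096 1961.5384615384614
knob both [ 4.96241665e+02  2.49588313e+02 -2.50289481e-02] 237.3790739565347
resid 120.60600943196633 1169.1538461538462
resid 116.77306452456838 1961.5384615384614
[[139 141 142 139 140 140 143 141 142 143 143 143 147]
 [140 141 142 140 140 138 139 132 110 119 139 144 146]
 [140 142 145 138 139 139 134  89  50  60 104 137 144]
 [141 140 138 139 138 136  98  46  43  44  55 107 144]
 [142 136 140 140 140 120  57  42  43  44  40  69 133]
 [140 138 138 141 133  77  40  42  44  40  44  51 118]
 [138 136 140 138 103  47  42  45  42  43  42  48 116]
 [140 136 140 119  58  41  43  45  44  44  42  54 121]
 [142 135 131  72  36  36  39  42  42  40  44  80 133]
 [143 131 133 107  66  32  32  36  35  51  86 129 142]
 [142 141 131 136 129  95  77  75  86 108 133 142 145]
 [144 143 137 127 134 138 135 135 141 140 142 143 146]
 [144 142 144 141 132 126 126 13
[... 519 characters left out ...]
65  40  45  39  37 129 141 147 146]
 [140 142 135 141 143 147 134  48  33 136 147 112 147 146]
 [143 139 144 146 162 165 160 156 152 133 117 141 146 145]
 [146 147 150 146 144 148 145 143 141 147 148 147 142 146]
 [145 146 149 147 143 145 146 147 149 148 148 147 150 147]]
shaft top [519.4945269  -59.4399792    0.95891994] 7.612522166955017
shaft side [521.44321351 -61.06334329   0.99914875] 8.61741241349481
shaft both [520.50779446 -59.82198101   1.01227322] 26.250165260957324
[[ 19  36 147]
 [ 19  37 145]
 [ 19  37 145]
 [ 20  37 144]
 [ 20  36 142]] [ 16  56 149] [19 70 29][ WARN:0@1.533] global loadsave.cpp:1063 imwrite_ Unsupported depth image for selected encoder is fallbacked to CV_8U.
```

View pics/t.png

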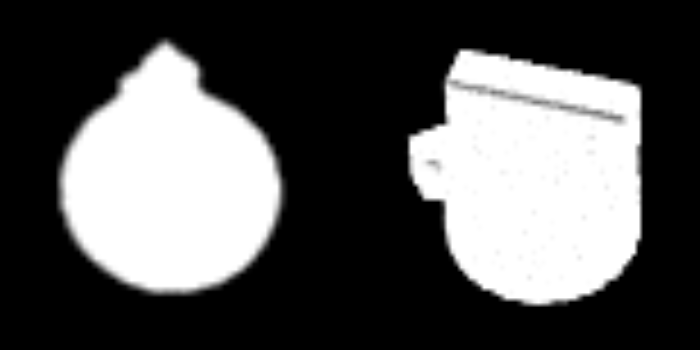

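```bash
cat > ov.py <<'E'
from h import *
def overlay(d,parts,p,z,win,name,k=8):
    x0,y0,x1,y1=win;im=cv2.resize(d["frame"][y0:y1,x0:x1,::-1].copy(),None,fx=k,fy=k,interpolation=2)
    Rz=R.from_euler('z',p[2]).as_matrix()
    for q in parts:
        u=proj(d,q@Rz.T+[p[0],p[1],z]);u=(u-[x0,y0]+.5)*k-.5
        cv2.polylines(im,[cv2.convexHull(u.astype(np.float32)).astype(int)],True,(0,255,0),1)
    cv2.imwrite(name,im);return im
E
python3 - <<'E'
from cell import *
from ov import *
T=get_image("top");Sd=get_image("side")
a=overlay(T,KNOB,[494.45,249.5,.059],0,(235,222,295,285),"pics/o1.png",6)
b=overlay(Sd,KNOB,[496.9,248.3,-.036],0,(265,285,342,355),"pics/o2.png",5)
c=overlay(T,SHAFT,[519.5,-59.4,.96],106,(435,222,471,252),"pics/o3.png",10)
e=overlay(Sd,SHAFT,[521.4,-61.1,1.0],106,(325,162,360,192),"pics/o4.png",10)
m=np.zeros((700,760,3),np.uint8)
for im,(x,y) in((a,(0,0)),(b,(370,0)),(c,(0,390)),(e,(370,390))): 
    h,w=im.shape[:2];h=min(h,700-y);w=min(w,760-x);m[y:y+h,x:x+w]=im[:h,:w]
cv2.imwrite("pics/ov1.png",cv2.resize(m,(640,590)))
E
```

```text
(no output)
```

View pics/ov1.png

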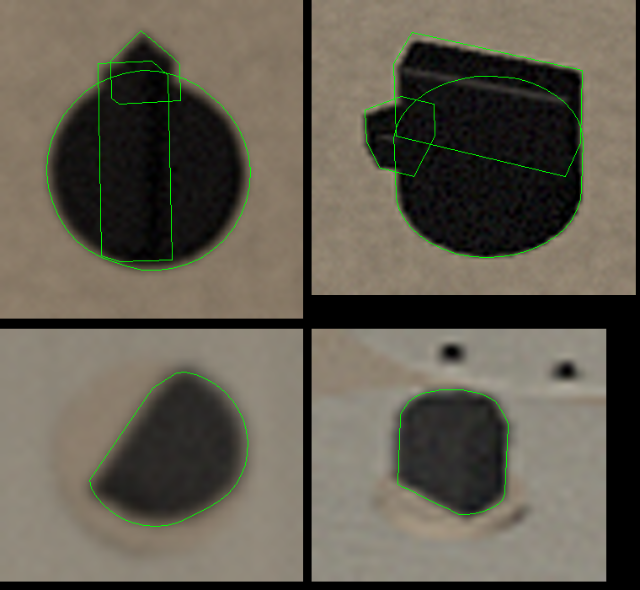

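Request:
{"method": "servo_tool", "body": {
  "dp": [
    [30.8,-32.2,0],
    [30.8,-32.2,0],
    [30.8,-32.2,0],
    [30.8,-32.2,0],
    [30.8,-32.2,0],
    [30.8,-32.2,0],
    [30.8,-32.2,0],
    [30.8,-32.2,0],
    [30.8,-32.2,0],
    [30.8,-32.2,0],
    [30.8,-32.2,0],
    [30.8,-32.2,0],
    [30.8,-32.2,0],
    [30.8,-32.2,0],
    [30.8,-32.2,0],
    [30.8,-32.2,0],
    [30.8,-32.2,0],
    [30.8,-32.2,0],
    [0,0,40],
    [0,0,40]
  ],
  "delta_rot": [
    [0,0,0],
    [0,0,0],
    [0,0,0],
    [0,0,0],
    [0,0,0],
    [0,0,0],
    [0,0,0],
    [0,0,0],
    [0,0,0],
    [0,0,0],
    [0,0,0],
    [0,0,0],
    [0,0,0],
    [0,0,0],
    [0,0,0],
    [0,0,0],
    [0,0,0],
    [0,0,0],
    [0,0,0.14],
    [0,0,0.14]
  ],
  "jaw": [-1,-1,-1,-1,-1,-1,-1,-1,-1,-1,-1,-1,-1,-1,-1,-1,-1,-1,-1,-1]
}}

```text
time: 3.1
tool_pos: [496.9, 249.5, 222.9]
orientation: [0.996, 0.086, 0.002, -0.0]
wrist_force: [0.6, -0.4, 0.0]
opening: 88.2
```

```bash
cat > st.py <<'E'
from cell import *
from h import *
def st():
    s=observe();M=R.from_quat(s["orientation"]).as_matrix()
    print("t",round(s["time"],2),"tcp",s["tool_pos"].round(1),"xaxis yaw",round(np.arctan2(M[1,0],M[0,0]),4),"z",M[:,2].round(3),"F",s["wrist_force"].round(1),"T",s["ft_torque"].round(2),"open",round(s["opening"],1),"j",s["joint_pos"].round(2))
    return s,M
def todp(target,M,s): print("dp to",target,(M.T@(np.array(target)-s["tool_pos"])).round(1))
E
python3 - <<'E'
from st import *
s,M=st(); todp([495.7,249,95],M,s)
T=get_image("top")
cv2.imwrite("pics/top1.png",T["frame"][:,:,::-1])
# mark & plate circle in top
g=T["frame"].max(2)
w=(444,192,462,209);sub=255-g[w[1]:w[3],w[0]:w[2]].astype(float);
print(g[w[1]:w[3],w[0]:w[2]])
m=(sub>255-75)
ys,xs=np.nonzero(m);print("mark px",xs.mean()+w[0],ys.mean()+w[1],m.sum())
print("mark(z102)",ray(T,[[xs.mean()+w[0],ys.mean()+w[1]]],102))
E
```

```text
t 3.1 tcp [496.9 249.5 222.9] xaxis yaw 0.172 z [ 0.004  0.001 -1.   ] F [ 0.6 -0.4  0. ] T [-0.04  0.03  0.02] open 88.2 j [0.25 0.22 1.73 0.   1.19 1.65]
dp to [495.7, 249, 95] [ -1.8   0.3 127.9]
[[108 104 105 104 104 104 105 104 104 102 102 101 100 103 100 100 100  99]
 [142 139 139 138 140 137 138 136 135 135 137 139 138 139 137 138 137 136]
 [154 153 153 152 153 146 140 138 137 139 144 153 154 154 153 149 149 143]
 [157 159 161 161 149 135 113 104 103 112 135 155 159 159 156 150 142 136]
 [164 166 166 165 149 121  80  58  62  85 124 157 168 168 161 158 148 140]
 [169 167 168 168 155 121  68  32  35  72 121 159 172 170 169 168 162 160]
 [168 169 172 168 157 129  76  28  30  71 121 158 171 173 171 171 171 171]
 [168 169 169 170 162 135  84  31  32  69 122 158 172 171 172 170 170 170]
 [169 168 170 168 163 138  84  33  27  69 120 161 169 172 172 170 171 170]
 [169 167 169 171 161 140  85  31  32  69 121 160 170 170 170 170 172 173]
 [167 167 169 171 161 138  86  31  30  71 119 158 170 170 170 172 170 171]
 [170 169 169 167 165 138  85  34  29  64 119 157 173 171 170 170 172 170]
 [170 166 169 168 162 138  83  36  31  64 117 157 171 171 171 172 172 173]
 [167 167 170 172 164 141  98  66  62  78 122 157 171 171 170 170 172 172]
 [169 168 171 169 165 149 123 113 113 116 139 161 171 170 170 170 170 173]
 [169 169 171 170 167 158 153 149 146 149 157 166 170 171 168 171 170 172]
 [168 169 170 170 167 165 164 166 163 163 167 170 170 169 170 171 173 170]]
mark px 451.86206896551727 200.3793103448276 29
mark(z102) [[577.99355259 -60.30804587 102.        ]]
```

Request:
{"method": "servo_tool", "body": {
  "dp": [
    [-1.8,0.3,0],
    [0,0,40],
    [0,0,40],
    [0,0,30],
    [0,0,20],
    [0,0,0],
    [0,0,0],
    [0,0,0],
    [0,0,0],
    [0,0,0],
    [0,0,0],
    [0,0,0],
    [0,0,0]
  ],
  "delta_rot": [
    [0,0,0.14],
    [0,0,0],
    [0,0,0],
    [0,0,0],
    [0,0,0],
    [0,0,0],
    [0,0,0],
    [0,0,0],
    [0,0,0],
    [0,0,0],
    [0,0,0],
    [0,0,0],
    [0,0,0]
  ],
  "jaw": [-1,-1,-1,-1,-1,-1,1,1,1,1,1,1,1]
}}

```text
time: 4.45
tool_pos: [494.3, 247.1, 92.8]
orientation: [1.0, 0.017, 0.0, -0.0]
wrist_force: [0.6, -0.1, 0.7]
opening: 34.0
```

```bash
python3 - <<'E'
from st import *
s,M=st()
for n in("top","side"):
    cv2.imwrite(f"pics/{n}2.png",get_image(n)["frame"][:,:,::-1])
a=cv2.imread("pics/top2.png")[150:350,160:400];b=cv2.imread("pics/side2.png")[200:400,180:420]
cv2.imwrite("pics/p2.png",np.hstack([cv2.resize(x,(400,333)) for x in(a,b)]))
E
```

```text
t 4.45 tcp [494.3 247.1  92.8] xaxis yaw 0.0348 z [ 0.  0. -1.] F [ 0.6 -0.1  0.7] T [ 0.06  0.03 -0.02] open 34.0 j [0.25 0.41 1.79 0.   0.94 1.78]
```

View pics/p2.png

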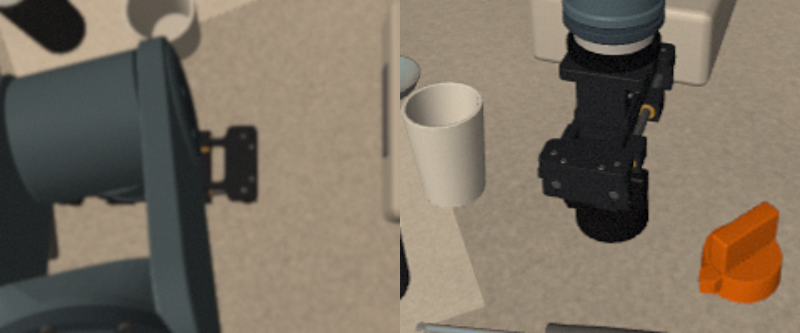

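Request:
{"method": "servo_tool", "body": {
  "dp": [
    [0,0,0],
    [0,0,0],
    [0,0,0],
    [0,0,0],
    [0,0,0]
  ],
  "delta_rot": [
    [0,0,0],
    [0,0,0],
    [0,0,0],
    [0,0,0],
    [0,0,0]
  ],
  "jaw": [1,1,1,1,1]
}}

```text
time: 5.05
tool_pos: [494.3, 247.1, 92.7]
orientation: [1.0, 0.017, -0.0, -0.0]
wrist_force: [-0.5, 1.0, -0.0]
opening: 17.7
```

```bash
python3 - <<'E'
from st import *
s,M=st()
E
```

```text
t 5.05 tcp [494.3 247.1  92.7] xaxis yaw 0.0348 z [-0.  0. -1.] F [-0.5  1.  -0. ] T [0.1  0.05 0.07] open 17.7 j [0.25 0.41 1.79 0.   0.94 1.78]
```

Request:
{"method": "servo_tool", "body": {
  "dp": [
    [0,0,-30],
    [0,0,-40],
    [0,0,-40],
    [0,0,-40],
    [1.9,38.5,0],
    [1.9,38.5,0],
    [1.9,38.5,0],
    [1.9,38.5,0],
    [1.9,38.5,0],
    [1.9,38.5,0],
    [1.9,38.5,0],
    [1.9,38.5,0],
    [0,0,0],
    [0,0,0],
    [0,0,0],
    [0,0,0],
    [0,0,0],
    [0,0,0],
    [0,0,0],
    [0,0,0]
  ],
  "delta_rot": [
    [0,0,0],
    [0,0,0],
    [0,0,0],
    [0,0,0],
    [0,0,0],
    [0,0,0],
    [0,0,0],
    [0,0,0],
    [0,0,0],
    [0,0,0],
    [0,0,0],
    [0,0,0],
    [0,0,-0.135],
    [0,0,-0.135],
    [0,0,-0.135],
    [0,0,-0.135],
    [0,0,-0.135],
    [0,0,-0.135],
    [0,0,-0.135],
    [0,0,0]
  ],
  "jaw": [1,1,1,1,1,1,1,1,1,1,1,1,1,1,1,1,1,1,1,1]
}}

```text
time: 7.05
tool_pos: [520.0, -60.2, 242.5]
orientation: [0.882, 0.471, -0.0, -0.0]
wrist_force: [-0.4, 0.2, -0.9]
opening: 17.8
```

```bash
python3 - <<'E'
from st import *
s,M=st()
for n in("top","side"):
    cv2.imwrite(f"pics/{n}3.png",get_image(n)["frame"][:,:,::-1])
a=cv2.imread("pics/top3.png")[130:330,370:610];b=cv2.imread("pics/side3.png")[60:260,220:460]
cv2.imwrite("pics/p3.png",np.hstack([cv2.resize(x,(400,333),interpolation=2) for x in(a,b)]))
E
```

```text
t 7.05 tcp [520.  -60.2 242.5] xaxis yaw 0.9809 z [-0.001  0.    -1.   ] F [-0.4  0.2 -0.9] T [ 0.06 -0.06  0.05] open 17.8 j [-0.34  0.13  1.79 -0.    1.22  0.25]
```

View pics/p3.png

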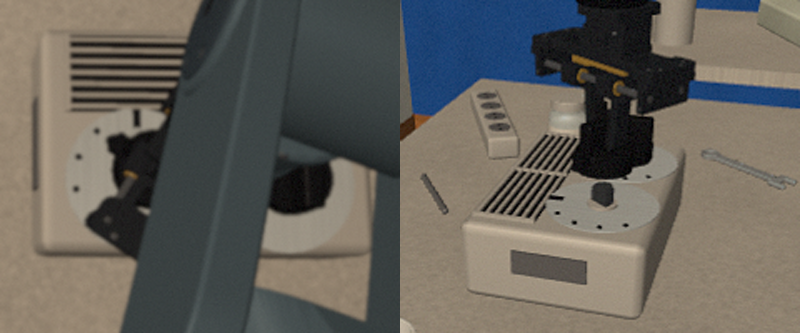

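```bash
python3 - <<'E'
from ov import *
from st import *
s,M=st(); d=get_image("side")
yaw=np.arctan2(M[1,0],M[0,0]);t=s["tool_pos"]
for k,o in enumerate((0,1.4)):
    p=[t[0]+o*np.cos(yaw),t[1]+o*np.sin(yaw),yaw]
    x=overlay(d,KNOB,p,t[2]-92.7,(300,110,380,200),f"pics/s3_{k}.png",6)
c=overlay(d,SHAFT,[521.4,-61.1,1.0],106,(300,110,380,200),"pics/s3_2.png",6)
E
python3 -c "
import cv2,numpy as np
cv2.imwrite('pics/s3.png',cv2.resize(np.hstack([cv2.imread('pics/s3_%d.png'%k)[:, :] for k in (0,1)]),(800,450)))"
```

```text
t 7.15 tcp [520.1 -60.2 242.6] xaxis yaw 0.9762 z [-0.  0. -1.] F [ 0.1  1.  -0.9] T [-0.03 -0.06 -0.03] open 18.2 j [-0.34  0.13  1.79 -0.    1.22  0.25]
```

View pics/s3.png

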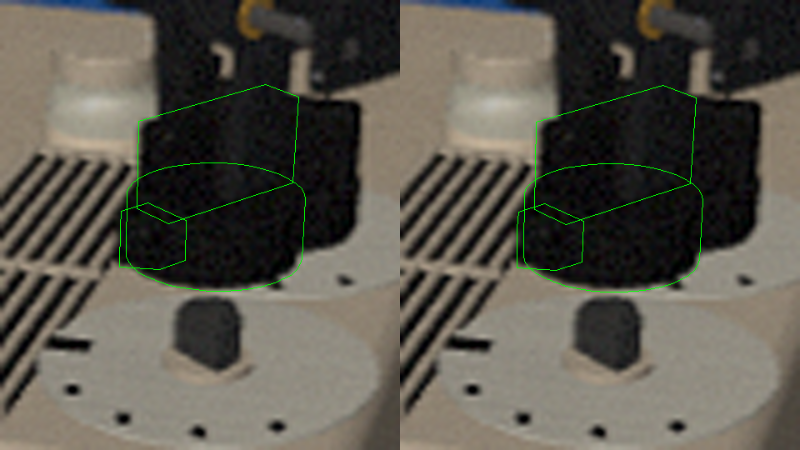

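```bash
python3 - <<'E'
from st import *
s,M=st(); d=get_image("side");yaw=np.arctan2(M[1,0],M[0,0]);t=s["tool_pos"];z=t[2]-92.7
w=(322,152,370,168)
g=d["frame"][w[1]:w[3],w[0]:w[2]].max(2);print(g[::1,::2])
tt=soft(d,w,25,120)
W=np.ones_like(tt);W[:10,36:]=0
from scipy.optimize import minimize
for fixyaw in (1,):
  def c(p): return (W*(render(d,KNOB,p[0],p[1],z,yaw,w)-tt)**2).sum()
  for st0 in ([520,-60],[523,-57],[517,-63]):
    r=minimize(c,st0,method="Nelder-Mead",options=dict(initial_simplex=[st0,[st0[0]+4,st0[1]],[st0[0],st0[1]+5]],xatol=.02,fatol=.01))
    e=r.x-t[:2];print(r.x,r.fun,"along bar",e@[np.cos(yaw),np.sin(yaw)],"across",e@[-np.sin(yaw),np.cos(yaw)])
E
```

```text
t 7.2 tcp [520.1 -60.2 242.6] xaxis yaw 0.9765 z [-0. -0. -1.] F [-0.6  0.  -1.4] T [ 0.   -0.09 -0.01] open 17.8 j [-0.34  0.13  1.79 -0.    1.22  0.25]
[[ 90  12  20   5   0  16  15   0  16  20   8   0  17  19  17  28  20  18
   23  21   7  21  11  18]
 [ 59   1  24  13  16  15   4  12  16  17  17  19  24  18  14  16  16  11
    5   8  14  20   8   7]
 [ 10  22  16  22   6  14  24  14  19  22  17  16  18  15  14   6  14   8
   11   3  17  19  20  21]
 [ 25  21  25  13  20  14  27  30  27  22  28  21  26  17  22  16  22  16
   15  16  17  22  18  10]
 [ 71  14  24  31   7   4  21  22  24  13  20  14  18   9  20  19  10  12
    6  23  20  15  10  16]
 [106  15  11  15   9  17  14  17  24  25  16  14  12  13  22   1  27  16
   15  13  14  24   8   9]
 [120   9  25  22  16  16  20  20  22  20  21   6  23  10  25   7  19  13
    6  15  20   4  27  72]
 [ 91  22  24  15  21   9  20  17  23  21  13  20  23   8  18  20  15  16
   25  20  28  42  89 153]
 [ 57  24  19  13   8  13  19  20  22  14  24  24  19  15  11  19  13  13
   10  78 108 150 153 147]
 [ 33   9  21  12  21  23  17  13  19
[... 278 characters left out ...]
6  48  27  19  17  10  12  18  21  23  16  23  11  23  10  31
  142 148 145 146 146 148]
 [142 144 144 127  80  21  14  19  21  22  14  20  17  20  14  15  18 135
  149 147 144 147 152  70]
 [140 141 139 144 146  81  42  31  18  13  15  15  16  16  22  74  43 119
  146 145 145 148 148  55]
 [143 141 139 144 146 150 150 112  66  52  49  51  63  88 136 151  54  81
  148 145 146 148 148 131]]
[523.44750383 -62.42900049] 9.233563097934844 along bar 0.050668881298930664 across -3.971561886862601
[523.32049744 -62.50847433] 8.976212686149903 along bar -0.08628978307209642 across -3.910824415550659
[523.28566155 -62.45717461] 9.03859759883531 along bar -0.06328847139336444 across -3.853238480110883
```

Request:
{"method": "servo_tool", "body": {
  "dp": [
    [0.1,-2.4,8],
    [0,0,8],
    [0,0,0]
  ],
  "delta_rot": [
    [0,0,0],
    [0,0,0],
    [0,0,0]
  ],
  "jaw": [1,1,1]
}}

```text
time: 7.55
tool_pos: [517.3, -58.4, 224.9]
orientation: [0.882, 0.47, -0.001, -0.001]
wrist_force: [-0.8, 0.4, -1.0]
opening: 17.8
```

```bash
cat > rel.py <<'E'
from ov import *
from st import *
s,M=st(); d=get_image("side");yaw=np.arctan2(M[1,0],M[0,0]);t=s["tool_pos"];z=t[2]-92.7
w=(300,150,385,185)
p=[523.3-1.9,-62.5+1.4,yaw]
x=overlay(d,KNOB+[SHAFT[0]-[0,0,z-106]],p,z,(305,125,385,200),"pics/s4.png",9)
print(z)
E
python3 rel.py
```

```text
t 7.55 tcp [517.3 -58.4 224.9] xaxis yaw 0.9793 z [-0.003  0.001 -1.   ] F [-0.8  0.4 -1. ] T [-0.06 -0.01 -0.03] open 17.8 j [-0.34  0.15  1.81 -0.    1.18  0.25]
132.2020561807734
```

View pics/s4.png

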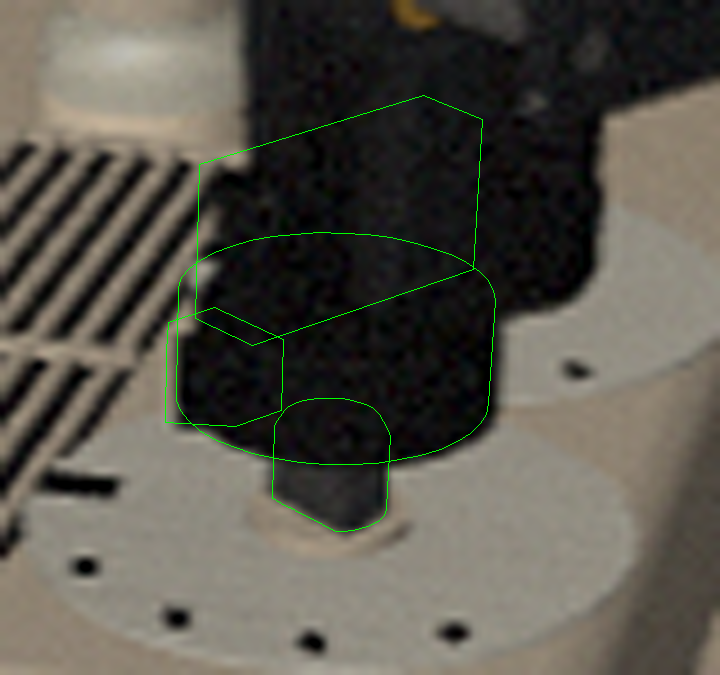

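```bash
cat > fit4.py <<'E'
from ov import *
from st import *
s,M=st(); d=get_image("side");yaw=np.arctan2(M[1,0],M[0,0]);t=s["tool_pos"];z=t[2]-92.7
w=(316,143,372,184)
tt=soft(d,w,50,110)
W=np.zeros_like(tt);H,Wd=W.shape
W[158-143:,:]=1; W[143-143:148-143,328-316:340-316]=1
W[:160-143,355-316:]=0
sh=render(d,SHAFT,521.4,-61.1,106,1.0,w)
for nm,parts in(("all",KNOB),("nonose",KNOB[:2])):
  W2=W.copy()
  if nm=="nonose": W2[:174-143,:332-316]=0
  for fy in(0,1):
    def c(p): return (W2*(np.maximum(sh,render(d,parts,p[0],p[1],z,p[2]/20 if fy else yaw,w))-tt)**2).sum()
    best=min((minimize(c,q,method="Nelder-Mead",options=dict(initial_simplex=[q]+[list(np.array(q)+v) for v in ([3,0,0],[0,4,0],[0,0,3])],xatol=.02,fatol=.01)) for q in([521,-61,yaw*20],[523,-58,yaw*20+2],[520,-63,yaw*20+3])),key=lambda r:r.fun)
    print(nm,"freeyaw" if fy else "fixed",best.x[:2].round(2),round(best.x[2]/20,3),round(best.fun,2),"rel shaft",(best.x[:2]-[521.4,-61.1]).round(2))
    if fy: overlay(d,KNOB,[*best.x[:2],best.x[2]/20],z,(305,125,385,200),f"pics/s5{nm}.png",9)
E
python3 fit4.py
```

```text
t 7.6 tcp [517.6 -58.6 225.6] xaxis yaw 0.9794 z [-0.002  0.001 -1.   ] F [-0.6  0.5 -0.4] T [ 0.04 -0.02 -0.03] open 17.4 j [-0.34  0.15  1.81 -0.    1.18  0.25]
all fixed [519.27 -61.2 ] 1.028 45.93 rel shaft [-2.13 -0.1 ]
all freeyaw [519.77 -60.77] 1.016 43.67 rel shaft [-1.63  0.33]
nonose fixed [519.99 -60.33] 1.1 10.77 rel shaft [-1.41  0.77]
nonose freeyaw [520.13 -60.38] 1.062 10.68 rel shaft [-1.27  0.72]
```

View pics/s5all.png

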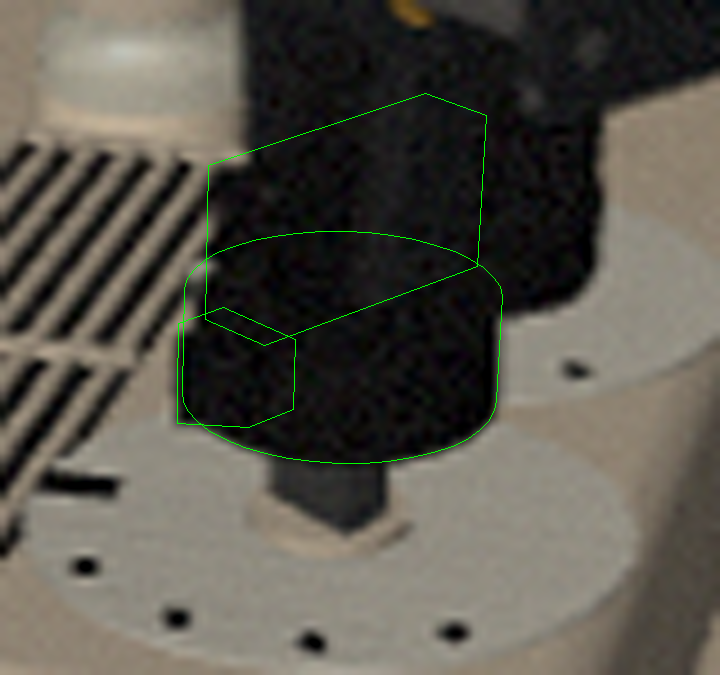

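Request:
{"method": "servo_tool", "body": {
  "dp": [
    [0.4,1.3,0],
    [0,0,3],
    [0,0,3],
    [0,0,2],
    [0,0,2],
    [0,0,0]
  ],
  "delta_rot": [
    [0,0,0],
    [0,0,0],
    [0,0,0],
    [0,0,0],
    [0,0,0],
    [0,0,0]
  ],
  "jaw": [1,1,1,1,1,1]
}}

```text
time: 8.25
tool_pos: [519.4, -59.1, 216.3]
orientation: [0.882, 0.471, -0.0, -0.0]
wrist_force: [-0.6, 0.3, -1.2]
opening: 17.5
```

```bash
python3 -c "
from st import *
s,M=st()"
```

```text
t 8.25 tcp [519.4 -59.1 216.3] xaxis yaw 0.9798 z [-0.001  0.    -1.   ] F [-0.6  0.3 -1.2] T [-0.04 -0.03 -0.01] open 17.5 j [-0.34  0.16  1.82  0.    1.16  0.25]
```

Request:
{"method": "servo_tool", "body": {
  "dp": [
    [0,0,1.5],
    [0,0,1.5],
    [0,0,1.5],
    [0,0,0]
  ],
  "delta_rot": [
    [0,0,0],
    [0,0,0],
    [0,0,0],
    [0,0,0]
  ],
  "jaw": [1,1,1,1]
}}

```text
time: 8.65
tool_pos: [519.7, -59.5, 212.2]
orientation: [0.882, 0.471, 0.0, 0.0]
wrist_force: [0.4, -1.6, -0.9]
opening: 17.4
```

```bash
python3 -c "
from st import *
s,M=st()"
```

```text
t 8.65 tcp [519.7 -59.5 212.2] xaxis yaw 0.9797 z [ 0.    -0.001 -1.   ] F [ 0.4 -1.6 -0.9] T [-0.57 -0.09 -0.04] open 17.4 j [-0.34  0.17  1.82 -0.    1.16  0.25]
```

Request:
{"method": "servo_tool", "body": {
  "dp": [
    [0,0,2],
    [0,0,2],
    [0,0,2],
    [0,0,2],
    [0,0,2],
    [0,0,1],
    [0,0,1],
    [0,0,1],
    [0,0,1],
    [0,0,0]
  ],
  "delta_rot": [
    [0,0,0],
    [0,0,0],
    [0,0,0],
    [0,0,0],
    [0,0,0],
    [0,0,0],
    [0,0,0],
    [0,0,0],
    [0,0,0],
    [0,0,0]
  ],
  "jaw": [1,1,1,1,1,1,1,1,1,1]
}}

```text
time: 9.65
tool_pos: [519.8, -59.6, 198.5]
orientation: [0.882, 0.471, 0.0, 0.0]
wrist_force: [-0.2, -5.9, 3.2]
opening: 17.4
```

```bash
python3 -c "
from st import *
s,M=st()"
```

```text
t 9.65 tcp [519.8 -59.6 198.5] xaxis yaw 0.9798 z [ 0.001 -0.001 -1.   ] F [-0.2 -5.9  3.2] T [-1.04  0.04  0.04] open 17.4 j [-0.34  0.19  1.83 -0.    1.13  0.25]
```

Request:
{"method": "servo_tool", "body": {
  "dp": [
    [-0.6,0.4,0.5],
    [0,0,0.5],
    [0,0,0.5],
    [0,0,0]
  ],
  "delta_rot": [
    [0,0,0],
    [0,0,0],
    [0,0,0],
    [0,0,0]
  ],
  "jaw": [1,1,1,1]
}}

```text
time: 10.05
tool_pos: [519.9, -59.8, 198.4]
orientation: [0.882, 0.471, 0.0, 0.0]
wrist_force: [-5.2, -1.5, 14.5]
opening: 17.7
```

```bash
python3 - <<'E'
from st import *
s,M=st()
d=get_image("side");cv2.imwrite("pics/side6.png",cv2.resize(d["frame"][110:220,280:400,::-1],None,fx=5,fy=5,interpolation=2))
E
```

```text
t 10.05 tcp [519.9 -59.8 198.4] xaxis yaw 0.98 z [ 0.001  0.    -1.   ] F [-5.2 -1.5 14.5] T [-0.37  0.91 -0.02] open 17.7 j [-0.34  0.19  1.83  0.    1.13  0.25]
```

View pics/side6.png

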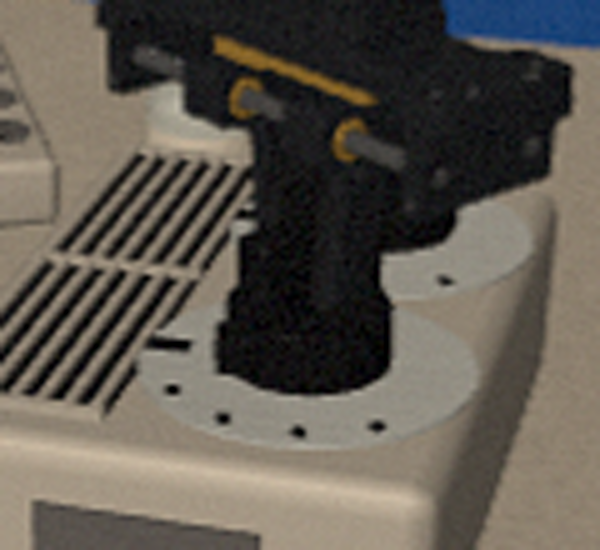

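```bash
python3 - <<'E'
from st import *
T=get_image("top");img=cv2.imread("pics/top0.png")[:,:,::-1];g=img.max(2).astype(float)
def cen(w,lvl):
    a=np.clip(lvl-g[w[1]:w[3],w[0]:w[2]],0,None);ys,xs=np.mgrid[w[1]:w[3],w[0]:w[2]];return [(a*xs).sum()/a.sum(),(a*ys).sum()/a.sum()]
print(g[192:212,534:547].astype(int))
m1=cen((447,195,458,208),110)
m2=cen((535,196,545,207),110)
P=ray(T,[m1,m2],102);print(m1,m2,P, "heater yaw", np.arctan2(P[0]-P[1],1)[0:0], np.arctan2(-(P[0,0]-P[1,0]),P[0,1]-P[1,1]))
# shaft by top fit with independent render
wt=(440,224,466,250);tt=np.clip((135-g[wt[1]:wt[3],wt[0]:wt[2]])/80,0,1)
p,f=fit([(T,wt,tt)],SHAFT,106,[519,-59,.95],[3,3,.2]);print(p,f)
v=P[0,:2]-p[:2];print("mark dir",v,np.arctan2(v[1],v[0]))
# pips of dial 1: circle fit centre
import itertools
pip=[(427.8,208.6),(417,224),(415.7,243.3),(424,261.2)]
q=[cen((int(x)-4,int(y)-4,int(x)+6,int(y)+6),115) for x,y in pip];Q=ray(T,q,101)[:,:2]
A=np.r_[Q,P[:1,:2]];
from scipy.optimize import least_squares
print(Q.round(1))
r=least_squares(lambda c:np.hypot(*(Q-c[:2]).T)-c[2],[519,-59,58]);print("pips circle",r.x,r.fun)
r=least_squares(lambda c:np.hypot(*(A-c[:2]).T)-c[2],[519,-59,58]);print("with mark",r.x,r.fun)
for c in(r.x,): print(np.arctan2(*(A-c[:2]).T[::-1]))
E
```

```text
[[ 32  32  31  27  29  34  31  28  28  31  31  30  30]
 [ 74  74  74  75  73  75  73  70  71  70  73  69  69]
 [112 115 114 113 114 113 111 111 113 110 108 109 108]
 [126 126 123 122 119 117 119 121 123 126 125 123 122]
 [120 119 111  98  90  90  93 102 119 121 123 122 119]
 [130 123 105  76  52  47  57  85 118 129 130 130 126]
 [136 129 107  69  33  21  37  82 121 138 135 137 138]
 [139 133 108  70  31  15  33  82 123 140 142 138 138]
 [139 131 111  73  36  11  31  80 122 140 142 141 140]
 [139 133 116  81  40  15  29  78 122 140 140 140 140]
 [140 133 118  83  42  12  28  75 120 137 142 140 141]
 [139 134 115  83  43  19  25  75 121 139 140 141 140]
 [137 135 118  87  41  21  31  73 121 138 140 136 129]
 [138 136 121  88  47  19  21  68 111 126 123 114  93]
 [138 136 127  98  61  39  39  60  85  93  85  69  52]
 [140 139 129 112  93  84  71  59  56  49  43  32  23]
 [139 138 134 131 125 117 103  73  42  21  19  10  11]
 [138 137 136 135 128 117  97  62  29  19  12   9  12]
 [137 138 135 129 111  90  64  38  24  14  16  18  16]
 [138 139 132 117  85  52  35  19  18  17  15  17  18]]
[np.float64(451.62015781922526), np.float64(200.37661406025825)] [np.float64(539.1356041131105), np.float64(201.45244215938303)] [[ 577.99182643  -59.92455732  102.        ]
 [ 578.72600074 -200.36086102  102.        ]] heater yaw [] 0.0052277623479502055
[519.55617986 -59.42757588   0.97298946] 7.410186827181853
mark dir [58.43564657 -0.49698144] -0.008504559955071787
[[564.9 -22. ]
 [539.9  -4.5]
 [509.3  -1.9]
 [481.4 -15. ]]
pips circle [519.71575726 -60.0458866   59.09226138] [-0.00717451  0.01946716 -0.0193527   0.00706004]
with mark [519.7192435  -59.18412274  58.35649794] [ 0.17430371 -0.05507923 -0.13110417  0.09109076 -0.07921107]
[ 0.68899226  1.21691267  1.75023206  2.28476189 -0.01270571]
```

Request:
{"method": "servo_tool", "body": {
  "dp": [
    [0,0,-0.8],
    [0,0,0],
    [0,0,0],
    [0,0,0],
    [0,0,0]
  ],
  "delta_rot": [
    [0,0,0],
    [0,0,0.1],
    [0,0,0.1],
    [0,0,0.1],
    [0,0,0]
  ],
  "jaw": [1,1,1,1,1]
}}

```text
time: 10.65
tool_pos: [519.9, -59.6, 198.4]
orientation: [0.943, 0.332, 0.001, -0.0]
wrist_force: [-1.2, -2.2, 6.8]
opening: 17.8
```

```bash
python3 -c "
from st import *
s,M=st();print(M.T@s['wrist_force'])"
```

```text
t 10.65 tcp [519.9 -59.6 198.4] xaxis yaw 0.677 z [ 0.001  0.001 -1.   ] F [-1.2 -2.2  6.8] T [-0.39  0.29 -0.07] open 17.8 j [-0.34  0.19  1.83  0.    1.13  0.55]
[-2.30859819  0.99100461 -6.78653315]
```

Forces are small; continue turning, overshooting by about the play.

Request:
{"method": "servo_tool", "body": {
  "dp": [
    [0,0,0],
    [0,0,0],
    [0,0,0],
    [0,0,0],
    [0,0,0],
    [0,0,0],
    [0,0,0],
    [0,0,0]
  ],
  "delta_rot": [
    [0,0,0.11],
    [0,0,0.11],
    [0,0,0.11],
    [0,0,0.11],
    [0,0,0.11],
    [0,0,0.11],
    [0,0,0.11],
    [0,0,0]
  ],
  "jaw": [1,1,1,1,1,1,1,1]
}}

```text
time: 11.45
tool_pos: [520.2, -59.4, 198.4]
orientation: [0.999, -0.047, 0.001, -0.001]
wrist_force: [0.3, -0.2, 7.2]
opening: 18.0
```

```bash
python3 - <<'E'
from st import *
s,M=st()
d=get_image("side");cv2.imwrite("pics/side7.png",cv2.resize(d["frame"][110:220,280:400,::-1],None,fx=5,fy=5,interpolation=2))
E
```

```text
t 11.45 tcp [520.2 -59.4 198.4] xaxis yaw -0.0933 z [ 0.002  0.001 -1.   ] F [ 0.3 -0.2  7.2] T [-0.12  0.05 -0.1 ] open 18.0 j [-0.34  0.19  1.83  0.    1.13  1.32]
```

View pics/side7.png

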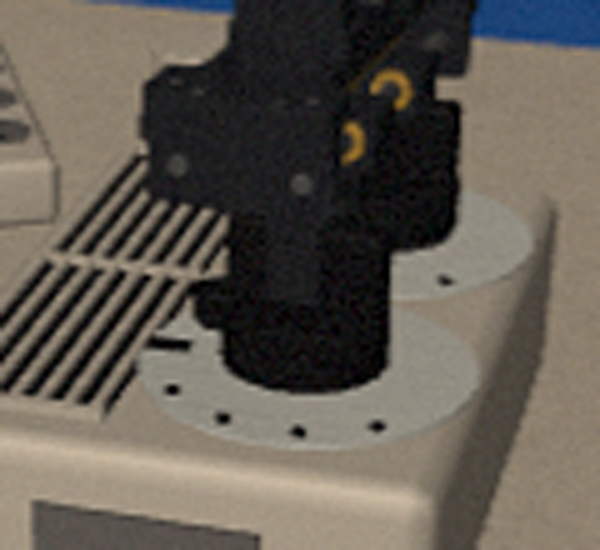

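Request:
{"method": "servo_tool", "body": {
  "dp": [
    [0,0,0],
    [0,0,0],
    [0,0,0]
  ],
  "delta_rot": [
    [0,0,-0.045],
    [0,0,-0.045],
    [0,0,0]
  ],
  "jaw": [1,1,1]
}}

```text
time: 11.8
tool_pos: [520.1, -59.3, 198.4]
orientation: [1.0, 0.001, 0.001, -0.001]
wrist_force: [-0.2, -1.4, 8.5]
opening: 17.6
```

```bash
python3 -c "
from st import *
for i in range(1): s,M=st()"
```

```text
t 11.8 tcp [520.1 -59.3 198.4] xaxis yaw 0.0011 z [ 0.001  0.001 -1.   ] F [-0.2 -1.4  8.5] T [-0.11  0.14  0.1 ] open 17.6 j [-0.34  0.19  1.83  0.    1.13  1.23]
```

Request:
{"method": "servo_tool", "body": {
  "dp": [
    [0,0,-0.4],
    [0,0,0],
    [0,0,0],
    [0,0,0],
    [0,0,0]
  ],
  "delta_rot": [
    [0,0,0],
    [0,0,-0.05],
    [0,0,0],
    [0,0,0.054],
    [0,0,0]
  ],
  "jaw": [1,1,1,1,1]
}}

```text
time: 12.3
tool_pos: [520.0, -59.3, 198.4]
orientation: [1.0, -0.003, 0.001, -0.001]
wrist_force: [0.2, -0.0, 5.3]
opening: 17.8
```

```bash
python3 -c "
from st import *
for i in range(1): s,M=st()"
```

```text
t 12.3 tcp [520.  -59.3 198.4] xaxis yaw -0.0056 z [ 0.001  0.001 -1.   ] F [ 0.2 -0.   5.3] T [-0.08  0.05 -0.  ] open 17.8 j [-0.34  0.19  1.83  0.    1.13  1.23]
```

Request:
{"method": "servo_tool", "body": {
  "dp": [
    [0,0,0],
    [0,0,0],
    [0,0,0],
    [0,0,0],
    [0,0,0],
    [0,0,0],
    [0,0,-10],
    [0,0,-20],
    [0,0,-40],
    [0,0,-50],
    [0,0,-50],
    [0,0,-40],
    [0,40,0],
    [0,40,0],
    [0,40,0],
    [0,40,0],
    [0,40,0],
    [0,40,0],
    [0,40,0],
    [0,40,0]
  ],
  "delta_rot": [
    [0,0,0],
    [0,0,0],
    [0,0,0],
    [0,0,0],
    [0,0,0],
    [0,0,0],
    [0,0,0],
    [0,0,0],
    [0,0,0],
    [0,0,0],
    [0,0,0],
    [0,0,0],
    [0,0,0],
    [0,0,0],
    [0,0,0],
    [0,0,0],
    [0,0,0],
    [0,0,0],
    [0,0,0],
    [0,0,0]
  ],
  "jaw": [-0.2,-0.2,-0.2,-0.2,-0.2,-0.2,-0.2,-0.2,-0.2,-0.2,-0.2,-0.2,-0.2,-0.2,-0.2,-0.2,-0.2,-0.2,-0.2,-0.2]
}}

```text
time: 14.3
tool_pos: [517.9, -381.5, 408.9]
orientation: [1.0, -0.002, 0.0, 0.0]
wrist_force: [0.6, -0.4, 0.0]
opening: 53.1
```

```bash
python3 - <<'E'
from st import *
s,M=st()
for n in("top","side"):
    cv2.imwrite(f"pics/{n}8.png",get_image(n)["frame"][:,:,::-1])
a=cv2.imread("pics/top8.png")[140:300,380:600];b=cv2.imread("pics/side8.png")[100:260,240:460]
cv2.imwrite("pics/p8.png",np.vstack([cv2.resize(x,(412,300),interpolation=2) for x in(a,b)]))
cv2.imwrite("pics/p8t.png",cv2.resize(cv2.imread("pics/top8.png")[185:290,400:505],None,fx=5.5,fy=5.5,interpolation=2))
E
```

```text
t 14.3 tcp [ 517.9 -381.5  408.9] xaxis yaw -0.0043 z [ 0.001 -0.    -1.   ] F [ 0.6 -0.4  0. ] T [-0.05  0.06  0.02] open 53.1 j [-0.82  0.27  1.29  0.    1.58  0.76]
```

View pics/p8.png

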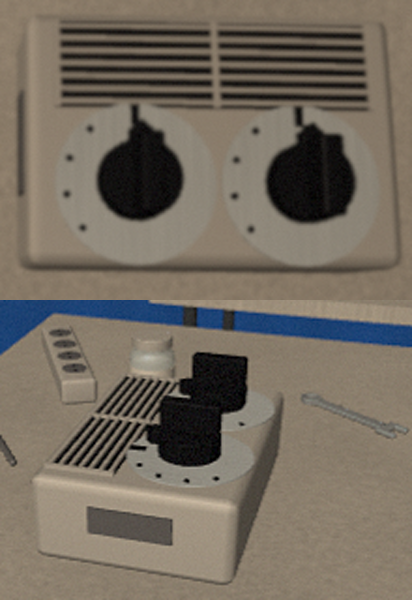

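View pics/p8t.png

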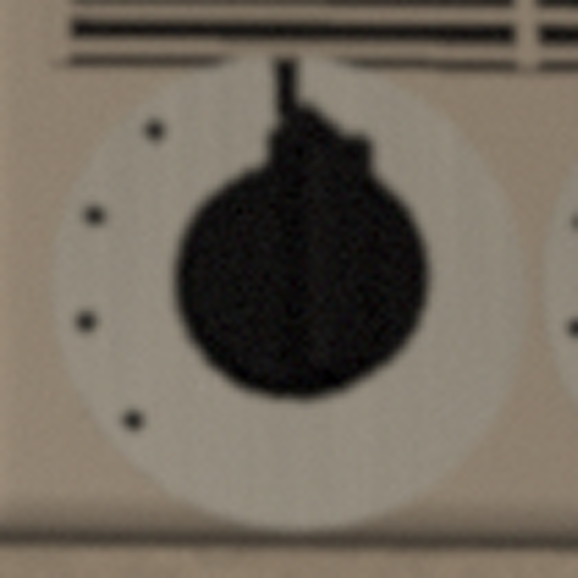

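```bash
python3 - <<'E'
from st import *
from ov import *
T=get_image("top");Sd=get_image("side")
wt=(425,207,485,262);tt=soft(T,wt,30,120)
print("proj nose tip yaw0/-.1/.1",[ (proj(T,[[519.5+48*np.cos(q),-59.4+48*np.sin(q),130]])) .round(1).tolist() for q in(0,-.1,.1)])
for z in (106,):
  for q0 in(-.1,.1):
    p,f=fit([(T,wt,tt)],KNOB,z,[519.5,-59.4,q0],[2,2,.15]);print("top",z,p,f)
a=overlay(T,KNOB,p,106,(415,195,495,270),"pics/o9.png",5)
b0=overlay(T,KNOB,[519.5,-59.4,0],106,(415,195,495,270),"pics/o9b.png",5)
ws=(300,140,375,200)
b=overlay(Sd,KNOB,[521.4,-61.1,0],106,(300,130,380,205),"pics/o9c.png",5)
cv2.imwrite("pics/ov9.png",np.vstack([np.hstack([a,b0])[:370],np.hstack([b,b])[:0]]) if 0 else cv2.resize(np.hstack([a,b]),(800,375)))
E
```

```text
proj nose tip yaw0/-.1/.1 [[[455.8, 203.1]], [[459.0, 203.3]], [[452.7, 203.2]]]
top 106 [ 5.21039078e+02 -5.81938239e+01 -2.41579556e-02] 98.76308385663634
top 106 [ 5.21069448e+02 -5.82751517e+01 -2.76875531e-02] 97.84929685163826
```

View pics/ov9.png

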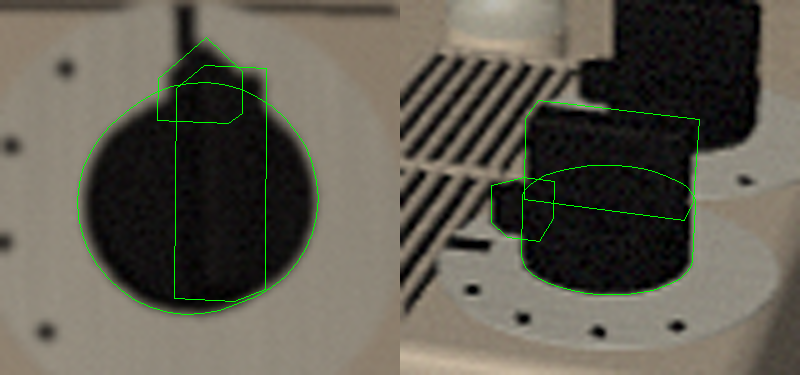

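View pics/side8.png

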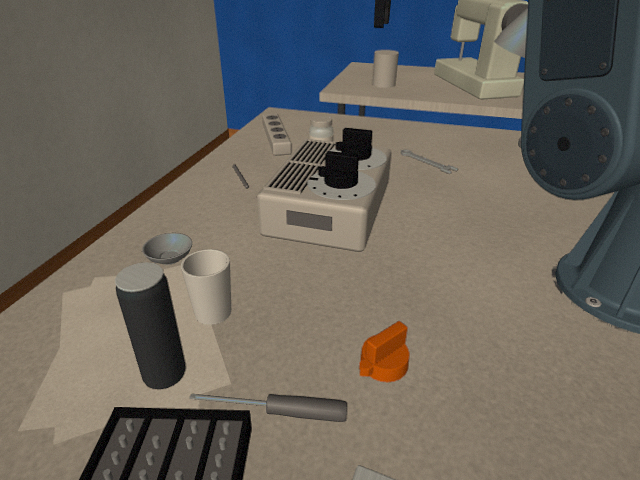

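```bash
python3 - <<'E'
from st import *
s,M=st();close_job()
E
```

```text
t 14.5 tcp [ 517.9 -380.5  407.9] xaxis yaw -0.0059 z [-0.     0.001 -1.   ] F [ 0.6  0.3 -0.9] T [ 0.03 -0.02 -0.  ] open 53.1 j [-0.82  0.27  1.29  0.    1.58  0.76]
the job is handed in; nothing more can be done
```

The black knob is fitted fully home on the bare shaft, its nose points at the bar mark, and the job is handed in at 14.5 s. I turned the shaft about 1 rad clockwise with the fitted knob, then let go and moved the arm clear.

**Seating:** While seated, the tool height was 198.4 mm, against 198.7 mm expected for fully home, with about 14 N upward resistance. In the last side picture the outline of a fully home knob matches what shows.

**Pointing:** The nose tip is at pixel (455.6, 204.6) in the top picture. A knob turned exactly straight ahead (0 rad) should show it at column 455.8, and I measured the mark at about −0.005 to −0.01 rad. A free fit of the knob's shape gave −0.02 to −0.03 rad. That fit is rougher, because the knob looks about 5 % smaller in the top picture than the given dimensions.

**Shaft angle under the knob:** I could not see this directly. Because of the play in the socket, I overshot both ways before ending at the mark, so the shaft should lie within about 0.05 rad of it.

**Other objects:** The spray can, the tumbler and the orange knob still stand where they were.

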